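# Calibrate the bar scale: check weight on the pan, then the recessed button with the stylus

## Task

Please calibrate the dosing scale. Set the brass check weight gently on the pan, standing upright inside the engraved ring, and let go of it; then take the stylus from its wooden block and with its steel tip push the red button at the bottom of the small recess in the sloping console fully in, keeping it in for at least one second. Put the stylus back upright in the block and leave the weight on the pan; do not press the button before the weight stands in place, and leave the other things where they are.

Things in the scene. Friction and masses are not known exactly. Their poses are not given: they have to be found in the camera images.
- scale: black and dark grey bench scale, 212 deep (its x) x 160 wide (y) x 82 mm high, fixed. Origin: middle of its underside; z up; -x is its front, turned to the left along the worktop. The front third is a console whose face slopes at 40 deg, from 16 mm high at the front lip (x -105) to 76 mm (x -33): a display and three dummy flat keys, and a small recess with a yellow ring. The steel pan is behind it
- recess_mouth (a point): middle of the recess's mouth, in the console face, at [-69, -45, 46] mm in the scale's frame; axes as the scale. The hole, 15 mm in diameter, runs square to the face: the direction into it is [0.643, 0, -0.766] in the scale's frame (40 deg from straight down). The red button, 12.4 mm across, lies 13 mm below the face; a fingertip does not fit in
- cal_button (a joint): travel of the red button at the bottom of the recess, m: 0 = out, 0.004 = fully in (a firm stop). Its spring begins at 2 N and takes 6 N when fully in; it comes out by itself. It counts as fully in from 0.0032
- scale_pan (a joint): how far the pan has sunk, m: 0 = empty; 0.002 with the check weight alone. Spring 2.5 N per mm, overload stop at 0.008
- pan_middle (a point): middle of the top face of the pan, in the centre of the engraved ring (72 mm in diameter); 82 mm above the worktop when empty. The pan is a flat steel plate, 134 (x) x 152 mm (y), 4 mm thick, axes as the scale
- check_weight: brass check weight, 0.5 kg, 70 mm high: a cylinder 42 mm in diameter and 42 mm high, a short neck, and a knob 25 mm in diameter from 54 to 70 mm. Origin: middle of its underside, z up. Stands on the coaster
- coaster: round dark red leather coaster, 95 mm in diameter, 4.5 mm thick, fixed; origin: middle of its underside
- stand: dark wooden block on a thin brass base, 70 x 70 x 69 mm, fixed; origin: middle of its underside, z up. In the middle of its top an upright round bore 15 mm in diameter, 63 mm deep, holds the stylus
- stylus: stylus 164 mm long, about 70 g, standing tip down in the block. Origin: the end of its steel tip; z runs along it to the top of the handle. Steel shank 8 mm in diameter from 0 to 58 mm, a brass cone widening to 19 mm at 68 mm, round wooden handle 20 mm in diameter from 74 to 150 mm, tapering to 164 mm. In the block its tip is 6 mm above the worktop
- bitters: small amber bitters bottle with a red cap, 48 mm in diameter, 134 mm high; bystander. Origin: middle of its underside
- clip_jar: glass jar with a wire clip lid, 78 x 68 x 116 mm; bystander. Origin: middle of its underside
- corkscrew: folded dark red corkscrew, 112 x 29 x 11 mm, lying flat; bystander. Origin: its underside, near the middle

How it is judged:
On the way, in this order (a step that is already met when the one before it is completed fails the run):
1. the check weight stands upright inside the engraved ring of the pan, released, its weight carried by the pan (horizontal distance between check_weight and pan_middle below 0.016 m and angle between check_weight's own z axis and vertical below 0.06 rad and value of joint scale_pan above 0.0012 m and contact force between check_weight and scale above 3 N and contact force between check_weight and the fingers below 0.1 N), for 0.3 s.
2. the red button is kept fully in (at least 3.2 of 4 mm) by the stylus for one second, with the weight in the ring (value of joint cal_button above 0.0032 m and contact force between stylus and scale above 1 N and horizontal distance between check_weight and pan_middle below 0.016 m), for 1 s.
At the end, for the whole second after the job is handed in: The check weight stands upright (within 3 deg) on the pan inside the engraved ring (its middle within 16 mm of the ring's), carried by the pan alone; the button is out again; the stylus stands released in the bore of its block, tip at the bottom (within 6 mm) and upright within 7 deg; all at rest (horizontal distance between stylus and stand below 0.008 m and z of stylus in the frame of stand below 0.012 m and angle between stylus's own z axis and vertical below 0.12 rad and linear speed of each of stylus, check_weight below 0.02 m/s and horizontal distance between check_weight and pan_middle below 0.016 m and angle between check_weight's own z axis and vertical below 0.06 rad and value of joint scale_pan between 0.0012 and 0.003 m and value of joint cal_button below 0.001 m); the robot touches nothing.
It fails at once if the button pressed in by more than 2 mm while the weight does not stand in the ring on the pan (value of joint cal_button above 0.002 m and (horizontal distance between check_weight and pan_middle above 0.02 m or value of joint scale_pan below 0.0008 m)).
It fails at once if the pan driven down by more than 6 mm, near its overload stop (weight dropped or pushed on) (value of joint scale_pan above 0.006 m).
It fails at once if the check weight tipped over (more than 35 deg) (angle between check_weight's own z axis and vertical above 0.6 rad).
It fails at once if the bitters bottle, the clip jar or the corkscrew moved more than 3 cm (distance of any of bitters, clip_jar, corkscrew from where it was at the start of the episode above 0.03 m).
It also fails if it takes over 72 s, if anything falls off the work surface, if the arm or the gripper's body presses on something with over 40 N, if the wrist force passes 120 N, or if a joint passes its speed limit or range.

## Robot

A 6-joint arm with a two-finger parallel gripper is mounted at the origin on a cart in front of the work surface, level with it; the furniture and walls round the work are solid. World frame = base frame: x ahead of the robot, y to its left, z up, the work surface at z = 0. Lengths are in m, angles in rad, forces in N, time in s.
With the tool pointing down it reaches from about 0.35 to 0.775 m from the base axis. Payload 7.3 kg.
Tool frame: the origin (TCP) lies on the mounting face of the last link; the fingertips stand 178 mm ahead of it and the grasp point (between the pads) lies 159 mm ahead of it (robot.grip_depth is the distance from the TCP to the grasp point, in m); z points along the fingers, y is the line along which they close (so a half turn about z gives the same grasp; the last joint's range is limited). The gripper opens to 92 mm and grips with 3 to 60 N. Pads are 19 mm wide; open, the fingers measure 130 mm over their backs; the gripper's body (75 mm by 190 mm) begins 47 mm behind the grasp point.
Start: joints at [1.026, 0.342, 1.524, -0, 1.275, -0.146], TCP at [0.204, 0.484, 0.405] pointing down, gripper open.
Joint ranges: [-2.53, 2.53], [-0.77, 2.02], [0.04, 2.7], [-1, 4.14], [0.28, 2.66], [-3.11, 3.11]. Speed limits (rad/s): [2.57, 2.57, 3.14, 3.14, 3.14, 3.14].

## Interface

Orientations are given as [roll, pitch, yaw] about the fixed x, y, z axes, in that order (R = Rz(yaw) Ry(pitch) Rx(roll)).
In Python, from cell import observe, cams, robot, models gives the robot as it stands.
- The arm moves only by the shell command python3 -m jog 'ROWS' [FORCE]. ROWS is JSON, a list of rows, each a list of 3 entries, a list of its own where there are three numbers: the shift along the tool's x, y, z each as a share of 0.4 m, from -1 to 1, then the turn about the tool's z as a share of pi rad, from -1 to 1, then the closure, from 0 (fully open) to 1 (shut). In form: [[[x, y, z], turn, jaw], ...]. A call has 1 to 12 rows; each row is the pose to reach, as a shift and turn from the pose commanded when the call began, along the tool's axes at that moment, turning the shorter way round; what a row does not reach only later rows make up. A row lasts 1/8 s, in which the tool goes at most 62.5 mm and 10.7 degrees, less where a joint would pass 70% of its speed; a pose out of reach is approached as far as the arm can. A call with a number of a shift or a turn outside -1 to 1 is refused whole. A call with a gripper value outside its range is refused whole. The fingers move at their own pace and stop on an object; FORCE is the grip in N (left out, the last holds). Time passes only in rows, so rows that repeat a pose let the fingers close. It gives the time, the measured TCP pose, the force, the opening and the grip force at its end, in the units of the state.
- observe(): the state, without advancing time (a new reading comes with each control period).
- cams.read_camera(name): name is "scene" or "top"; returns the picture (400x640x3 uint8, red, green, blue); there is no depth.
- cams.camera_model(name): a dict with "camera_matrix" (3x3 intrinsics, pixels), "k1" (the pictures are not rectified: a ray, as slopes to the right and down, at radius r is drawn at 1 + k1 r^2 times it, then the intrinsics apply), "pose" (4x4, takes a point from camera to world coordinates). Camera axes: x right, y down, z forward; pixel columns grow to the right and rows downward; lengths in m; the calibration is good to about 2 mm. A picture is of the moment at which its call begins. camera_model takes no time and is no camera call.
- robot.hand_in(): hands the job in; it is judged then, once.
Trained networks look in the newest picture that a camera, given by its name, has taken for a name from the list of things; names that differ only in an ending like _2 or _b are one class to them, and where a whole thing is asked for, a point or a joint stands for the part that bears it (a point fixed in the world has none). Each returns a list of dicts, best first, with "confidence" (0 to 1); they miss things now and then, are a little off and sometimes report something else, mostly with a low value. They report only what shows in the picture. A call takes as long as a camera call.
- models.find_in(target, camera): "position" ([x, y, z] in m, in world coordinates, good to about 4 mm: the middle of the surface that is visible of it).
- models.pinpoint(target, camera): "position" ([x, y, z] in m, in world coordinates, good to about 4 mm: a listed point, or the origin of a listed thing).
The state is a dict: "time": time; "qpos": joint angles; "qvel": joint speeds; "joint_efforts": joint torques, N m; "tool_pos": TCP position; "tool_rot": TCP orientation; "contact_force": force on the tool from outside, world axes, zero at the start; "torque": the same for the moment, N m; "opening": finger opening in m; "grip_force": force on a finger pad.
Only numpy, scipy, OpenCV 4.12 (cv2) and the standard library are available. Lean on these libraries where they do the work, as an engineer would, in place of code of your own. Each camera call takes 0.05 s, during which the arm holds its last target. There are 200 camera calls.

## Working session

There is one attempt and no reset: what is moved stays moved. The work goes in short steps, Python scripts to look and compute and a shell command to move; the robot and the scene stay as the last step left them, time stands still between calls to the robot, and variables do not carry over. Pictures are saved under pics/ and viewed, at most 10 in all, crops included, and the job is handed in when it is done.

```bash
ls; mkdir -p pics; python3 - <<'E'
from cell import observe,cams,robot,models
import cv2,numpy as np
s=observe();print(s)
for c in ["scene","top"]:
    im=cams.read_camera(c);cv2.imwrite(f"pics/{c}0.png",im[:,:,::-1])
    m=cams.camera_model(c);print(c,m)
    for n in ["scale","recess_mouth","pan_middle","check_weight","coaster","stand","stylus","bitters","clip_jar","corkscrew"]:
        r=models.pinpoint(n,c);print(n,[(np.round(d["position"],4).tolist(),round(d["confidence"],2)) for d in r[:2]])
print(observe()["time"])
E
```

```text
pics
{'time': 0.0, 'qpos': array([ 1.02599797e+00,  3.42716834e-01,  1.52502968e+00, -1.18750161e-05,
        1.27543836e+00, -1.45986834e-01]), 'qvel': array([-1.01846173e-03,  5.14418581e-04, -1.27984010e-04, -1.24382926e-03,
        1.29780212e-03,  1.12626535e-05]), 'joint_efforts': array([ 9.75683433e-04, -4.31236839e+01, -2.44223303e+01,  7.17844907e-02,
        5.60655305e-02, -1.33183858e-04]), 'tool_pos': array([0.20376799, 0.48368428, 0.4040434 ]), 'tool_rot': array([-3.14001571e+00, -2.20384640e-04,  2.74278442e+00]), 'contact_force': array([-0.58803917,  0.28480726, -0.18251075]), 'torque': array([ 0.02501658, -0.00715592, -0.03466758]), 'grip_force': 0.0, 'opening': 0.0922071899790641}
scene {'camera_matrix': array([[434.94691932,   0.        , 316.96138363],
       [  0.        , 434.94691932, 204.7963909 ],
       [  0.        ,   0.        ,   1.        ]]), 'k1': -0.024610059050737258, 'pose': array([[ 0.72899268, -0.48024411,  0.48778608,  0.03845189],
       [-0.68449376, -0.50500861,  0.52577049, -0.2914838 ],
       [-0.00616201, -0.71716936, -0.69687168,  0.7427
[... 712 characters left out ...]
9656],
       [-0.99971552, -0.02107376,  0.01116986,  0.20150774],
       [-0.00628138, -0.21915852, -0.97566905,  1.20739469],
       [ 0.        ,  0.        ,  0.        ,  1.        ]])}
scale [([0.5884, 0.0811, 0.0008], 0.96)]
recess_mouth [([0.5108, 0.1016, 0.048], 0.72)]
pan_middle [([0.617, 0.0494, 0.0831], 0.63), ([0.5891, 0.0804, 0.0032], 0.57)]
check_weight [([0.3952, 0.2434, 0.0043], 0.81)]
coaster [([0.3889, 0.2306, 0.0001], 0.9)]
stand [([0.4159, 0.3664, -0.0013], 0.94), ([0.2671, 0.3046, -0.0015], 0.15)]
stylus [([0.4192, 0.3642, 0.0055], 0.73)]
bitters [([0.592, 0.3122, 0.0], 0.74)]
clip_jar [([0.7181, 0.2048, -0.0011], 0.82)]
corkscrew [([0.2671, 0.3049, 0.0001], 0.62)]
1.1
```

View pics/scene0.png

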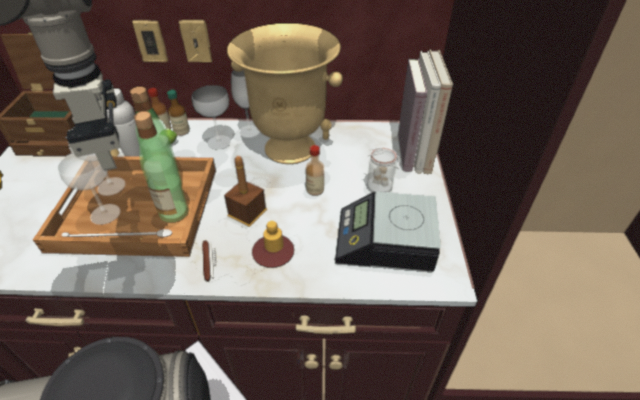

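View pics/top0.png

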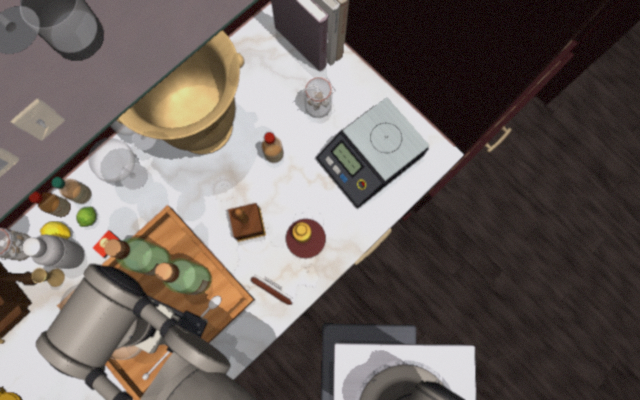

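```bash
cat > h.py <<'E'
from cell import observe,cams,robot,models
import cv2,numpy as np
M={c:cams.camera_model(c) for c in("scene","top")}
def proj(c,P):
    m=M[c];T=np.linalg.inv(m["pose"]);P=np.atleast_2d(P)
    return cv2.projectPoints((P@T[:3,:3].T+T[:3,3]),np.zeros(3),np.zeros(3),m["camera_matrix"],np.array([m["k1"],0,0,0]))[0][:,0]
def ray(c,uv):
    m=M[c];x=cv2.undistortPoints(np.array([[uv]],float),m["camera_matrix"],np.array([m["k1"],0,0,0]))[0,0]
    d=m["pose"][:3,:3]@np.r_[x,1];return m["pose"][:3,3],d/np.linalg.norm(d)
def tri(uvs):  # {"scene":uv,"top":uv}
    A=np.zeros((3,3));b=np.zeros(3);R=[]
    for c,uv in uvs.items():
        o,d=ray(c,uv);Q=np.eye(3)-np.outer(d,d);A+=Q;b+=Q@o;R.append((o,d,Q))
    p=np.linalg.solve(A,b);return p,[np.linalg.norm(Q@(p-o)) for o,d,Q in R]
def circ(c,r,ax=(0,0,1)):
    ax=np.array(ax)/np.linalg.norm(ax);u=np.cross(ax,[0.1,1,0]);u/=np.linalg.norm(u);v=np.cross(ax,u)
    t=np.linspace(0,2*np.pi,25)[:,None];return np.array(c)+r*(np.cos(t)*u+np.sin(t)*v)
def crop(im,c,box,k,lines,grid=None):
    x0,y0,x1,y1=box;o=cv2.resize(im[y0:y1,x0:x1,::-1],None,fx=k,fy=k,interpolation=cv2.INTER_CUBIC)
    for L,col in lines:
        p=((proj(c,L)-[x0,y0]+.5)*k-.5).round().astype(np.int32)
        cv2.polylines(o,[p.reshape(-1,1,2)],False,col,1,cv2.LINE_AA)
    return o
E
cat > m.py <<'E'
from h import *
res={}
for n in ["scale","recess_mouth","pan_middle","check_weight","coaster","stand","stylus"]:
    for c in M:
        cams.read_camera(c) if 0 else None
        L=[]
        for k in range(4):
            r=[d for d in models.pinpoint(n,c) if d["confidence"]>.5]
            if r:L.append(r[0]["position"])
        if L:
            L=np.array(L);res.setdefault(n,[]).append(L.mean(0));print(n,c,len(L),L.mean(0).round(4),(L.std(0)*1e3).round(1))
E
python3 m.py
```

```text
scale scene 4 [0.59   0.0807 0.0018] [0. 0. 0.]
scale top 4 [0.5884 0.0811 0.0008] [0. 0. 0.]
recess_mouth scene 4 [0.5111 0.1035 0.0441] [0. 0. 0.]
recess_mouth top 4 [0.5108 0.1016 0.048 ] [0. 0. 0.]
pan_middle scene 4 [0.6126 0.0488 0.0852] [0. 0. 0.]
pan_middle top 4 [0.617  0.0494 0.0831] [0. 0. 0.]
check_weight scene 4 [0.399  0.2385 0.0062] [0. 0. 0.]
check_weight top 4 [0.3952 0.2434 0.0043] [0. 0. 0.]
coaster scene 4 [0.3884 0.2321 0.0033] [0. 0. 0.]
coaster top 4 [3.889e-01 2.306e-01 1.000e-04] [0. 0. 0.]
stand scene 4 [ 0.415   0.3676 -0.0022] [0. 0. 0.]
stand top 4 [ 0.4159  0.3664 -0.0013] [0. 0. 0.]
stylus top 4 [0.4192 0.3642 0.0055] [0. 0. 0.]
```

```bash
cat > ov.py <<'E'
from h import *
yaw=np.radians(-50.5);R=np.array([[np.cos(yaw),-np.sin(yaw),0],[np.sin(yaw),np.cos(yaw),0],[0,0,1]])
O=np.array([.5893,.0805,0]);S=lambda *p:O+R@(np.array(p)/1e3)
def lines():
    g=(0,255,0);m=(255,0,255);L=[]
    L.append(([S(-105,-80,0),S(-105,80,0),S(-105,80,16),S(-105,-80,16),S(-105,-80,0)],g))
    L.append(([S(-105,-80,16),S(-33,-80,76),S(-33,80,76),S(-105,80,16)],g))
    L.append((circ(S(-69,-45,46),.0075,R@[-.643,0,.766]),m))
    P=np.array([.615,.0490,.082]);L.append((circ(P,.036),g));L.append((circ(P,.001),m))
    W=np.array([.397,.241,.0045])
    L+= [(circ(W+[0,0,.042],.021),g),(circ(W+[0,0,.07],.0125),m)]
    T=np.array([.416,.367,0]);L+=[(circ(T+[0,0,.156],.010),m),(circ(T+[0,0,.08],.010),g),(circ(T+[0,0,.069],.0075),g)]
    return L
t=[]
for c,b in (("scene",[(330,185,445,271),(215,150,330,236)]),("top",[(310,100,425,186),(225,190,340,276)])):
    im=cv2.imread(f"pics/{c}0.png")[:,:,::-1]
    if c=="top":b[0]=(315,98,430,184) ; b[0]=(315,125,430,211)
    t.append(np.hstack([crop(im,c,x,3.47,lines()) for x in b]))
o=np.vstack(t);print(o.shape);cv2.imwrite("pics/ov1.png",o)
print(S(-69,-45,46),S(37,0,82))
E
python3 ov.py
```

```text
(596, 798, 3)
[0.5106875  0.10511858 0.046     ] [0.61283489 0.05194989 0.082     ]
```

View pics/ov1.png

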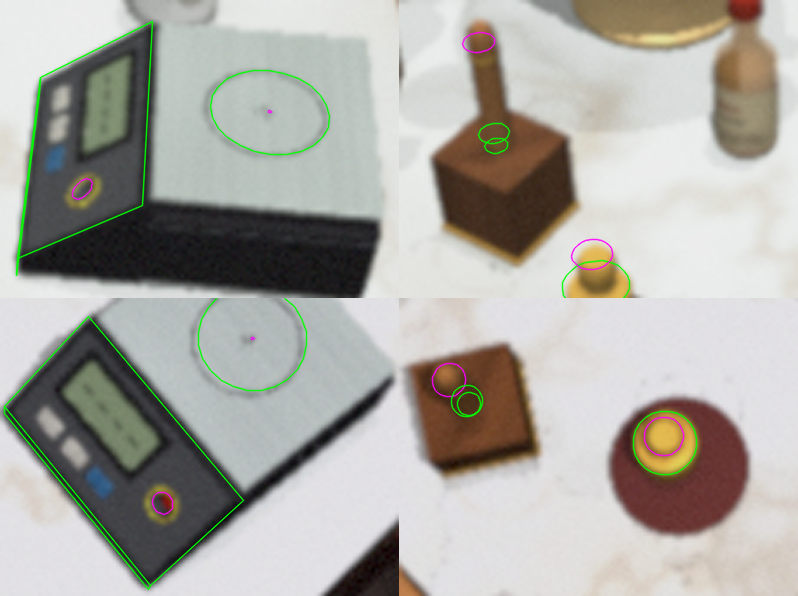

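```bash
python3 - <<'E'
from h import *
k=3.47
f=lambda x,y,cx,cy,bx,by:(bx+(x-cx+.5)/k-.5,by+(y-cy+.5)/k-.5)
print("knob",tri({"scene":f(597,258,399,0,215,150),"top":f(664,436,399,298,225,190)}))
print("pan",tri({"scene":f(265,112,0,0,330,185),"top":f(247,338,0,298,315,125)}))
print("recess",tri({"scene":f(83,190,0,0,330,185),"top":f(162,503,0,298,315,125)}))
print("stylus end",tri({"scene":f(480,24,399,0,215,150),"top":f(447,377,399,298,225,190)}))
bs={"mortar rim L":((229,48),(121,122)),"mortar rim R":((339,46),(243,62)),"green1":((140,95),None)}
print("mortar R handle",tri({"scene":(336,79),"top":(240,60)}),"green top",tri({"scene":(146,120),"top":(163,271)}),tri({"scene":(140,93),"top":(112,248)}))
E
```

```text
knob (array([0.39858141, 0.24015834, 0.06993824]), [np.float64(0.001083375781349757), np.float64(0.0010833757813497166)])
pan (array([0.61595543, 0.05204301, 0.07826791]), [np.float64(0.000289091493470495), np.float64(0.0002890914934705949)])
recess (array([0.51122236, 0.10492135, 0.04418513]), [np.float64(0.00033849381833052567), np.float64(0.0003384938183304598)])
stylus end (array([0.41637557, 0.36513791, 0.17045526]), [np.float64(0.0016983677909746565), np.float64(0.0016983677909746175)])
mortar R handle (array([0.71938933, 0.37080717, 0.23799001]), [np.float64(0.0009434549255660273), np.float64(0.0009434549255658592)]) green top (array([0.28929039, 0.48274952, 0.26442668]), [np.float64(0.003265718044945119), np.float64(0.0032657180449451747)]) (array([0.32757812, 0.58059693, 0.26944081]), [np.float64(0.002796481168346341), np.float64(0.002796481168346174)])
```

```bash
cat > go.py <<'E'
import sys
from cell import observe,robot
import numpy as np
from scipy.spatial.transform import Rotation as Ro
# args: x y z(grasp point) [yaw of tool x, deg]
def rel(p,yaw=None,say=True):
    s=observe();R=Ro.from_euler("xyz",s["tool_rot"]);M=R.as_matrix()
    d=M.T@(np.array(p)+[0,0,robot.grip_depth]-s["tool_pos"])/.4
    cy=np.degrees(s["tool_rot"][2]);t=0 if yaw is None else -(((yaw-cy+180)%360)-180)/180
    print("shift",d.round(4),"turn",round(t,4),"| yaw",round(cy,2),"gp",(s["tool_pos"]+M[:,2]*robot.grip_depth).round(4),"tilt",np.degrees(s["tool_rot"][:2]).round(2),"t",round(s["time"],2),"q",s["qpos"].round(2),"F",s["contact_force"].round(1),"op",round(s["opening"],4),"g",round(s["grip_force"],1))
if __name__=="__main__":
    a=list(map(float,sys.argv[1:]));rel(a[:3],a[3] if len(a)>3 else None)
E
python3 go.py .398 .2405 .16 129.5
```

```text
shift [-0.6835 -0.3721  0.2138] turn 0.1536 | yaw 157.15 gp [0.2039 0.4838 0.2455] tilt [179.99   0.  ] t 3.9 q [ 1.03  0.34  1.52 -0.    1.28 -0.15] F [ 0.3 -0.2  0.2] op 0.092 g 0.0
```

```bash
python3 -m jog '[[[0,0,-0.2],0,0],[[0,0,-0.2],0,0],[[-0.3,-0.16,-0.2],0,0],[[-0.6,-0.33,-0.1],0.1,0],[[-0.68,-0.37,0],0.1536,0],[[-0.6835,-0.3721,0.15],0.1536,0],[[-0.6835,-0.3721,0.2138],0.1536,0],[[-0.6835,-0.3721,0.2138],0.1536,0],[[-0.6835,-0.3721,0.2138],0.1536,0],[[-0.6835,-0.3721,0.2138],0.1536,0]]'; python3 go.py .398 .2405 .068 129.5; python3 - <<'E'
from h import *
for c in M: cv2.imwrite(f"pics/a_{c}.png",cams.read_camera(c)[:,:,::-1])
ims=[]
s=observe();gp=s["tool_pos"]-[0,0,.159]
for c in M:
    im=cv2.imread(f"pics/a_{c}.png")[:,:,::-1];u=proj(c,[[.398,.2405,.09]])[0].astype(int)
    b=(u[0]-57,u[1]-57,u[0]+57,u[1]+57)
    ims.append(crop(im,c,b,3.5,[(circ([.3985,.2405,.0745],.0125),(255,0,255)),([gp,gp-[0,0,.1]],(0,255,0))]))
cv2.imwrite("pics/ov2.png",np.hstack(ims))
E
```

```text
time: 5.15
tool_pos: [0.3982, 0.2408, 0.3198]
tool_rot: [3.141, -0.0, 2.26]
contact_force: [0.5, 0.2, 0.8]
opening: 0.0914
grip_force: 0.0
shift [-0.0003 -0.0011  0.2316] turn -0.0002 | yaw 129.47 gp [0.3983 0.2409 0.1606] tilt [ 1.7995e+02 -1.0000e-02] t 5.15 q [ 0.38  0.33  1.81  0.    1.01 -0.31] F [0.5 0.2 0.8] op 0.0914 g 0.0
```

View pics/ov2.png

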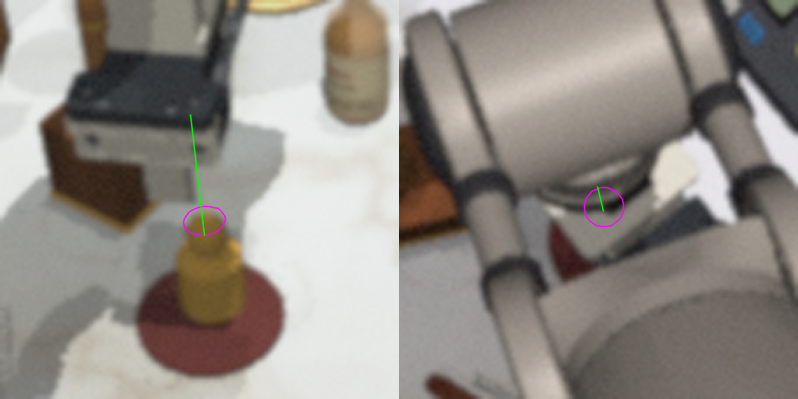

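```bash
python3 -m jog '[[[0,0,0.1],0,0],[[0,0,0.18],0,0],[[0,0,0.2316],0,0],[[0,0,0.2316],0,0],[[0,0,0.2316],0,1],[[0,0,0.2316],0,1],[[0,0,0.2316],0,1],[[0,0,0.2316],0,1],[[0,0,0.2316],0,1],[[0,0,0.2316],0,1],[[0,0,0.2316],0,1]]' 25; python3 go.py .398 .2405 .2
```

```text
time: 6.62
tool_pos: [0.398, 0.2405, 0.2265]
tool_rot: [-3.141, -0.0, 2.26]
contact_force: [-1.3, -1.3, 0.3]
opening: 0.026
grip_force: 1.0
shift [ 1.000e-04  0.000e+00 -3.317e-01] turn 0 | yaw 129.5 gp [0.398  0.2405 0.0673] tilt [-179.99   -0.  ] t 6.62 q [ 0.38  0.47  1.91  0.    0.76 -0.31] F [-1.3 -1.3  0.3] op 0.026 g 1.0
```

```bash
python3 -m jog '[[[0,0,0],0,1],[[0,0,0],0,1],[[0,0,0],0,1],[[0,0,-0.05],0,1],[[0,0,-0.1],0,1],[[0,0,-0.18],0,1],[[0,0,-0.26],0,1],[[0,0,-0.26],0,1]]' 25; python3 go.py .615 .051 .165 129.5
```

```text
time: 7.62
tool_pos: [0.3985, 0.2407, 0.3318]
tool_rot: [3.137, 0.001, 2.26]
contact_force: [-0.1, -0.1, -5.2]
opening: 0.0237
grip_force: 25.0
shift [-0.7103  0.1158  0.0205] turn 0.0 | yaw 129.5 gp [0.3992 0.241  0.1726] tilt [1.7974e+02 7.0000e-02] t 7.62 q [ 0.38  0.31  1.79  0.    1.03 -0.31] F [-0.1 -0.1 -5.2] op 0.0237 g 25.0
```

```bash
python3 -m jog '[[[-0.08,0.013,0],0,1],[[-0.2,0.033,0],0,1],[[-0.33,0.053,0],0,1],[[-0.46,0.075,0],0,1],[[-0.58,0.094,0.0],0,1],[[-0.67,0.109,0.0],0,1],[[-0.712,0.1165,0.0],0,1],[[-0.712,0.1165,0.016],0,1],[[-0.712,0.1165,0.016],0,1],[[-0.712,0.1165,0.016],0,1]]'; python3 go.py .615 .051 .1465 129.5; python3 - <<'E'
from h import *
ims=[]
for c in M:
    im=cams.read_camera(c);u=proj(c,[[.6,.06,.1]])[0].astype(int)
    b=(u[0]-70,u[1]-60,u[0]+70,u[1]+60)
    ims.append(crop(im,c,b,2.85,[(circ([.615,.051,.082],.036),(255,0,255)),(circ([.615,.051,.1],.021),(0,255,0))]))
cv2.imwrite("pics/ov3.png",np.hstack(ims))
E
```

```text
time: 8.88
tool_pos: [0.6145, 0.0512, 0.3236]
tool_rot: [-3.141, -0.001, 2.261]
contact_force: [-0.4, 0.8, -4.3]
opening: 0.0238
grip_force: 25.0
shift [-0.0013  0.0006  0.0448] turn 0.0003 | yaw 129.56 gp [0.6143 0.0513 0.1644] tilt [-1.7996e+02 -6.0000e-02] t 8.88 q [-0.04  0.58  1.37  0.    1.19 -0.73] F [-0.4  0.8 -4.3] op 0.0238 g 25.0
```

View pics/ov3.png

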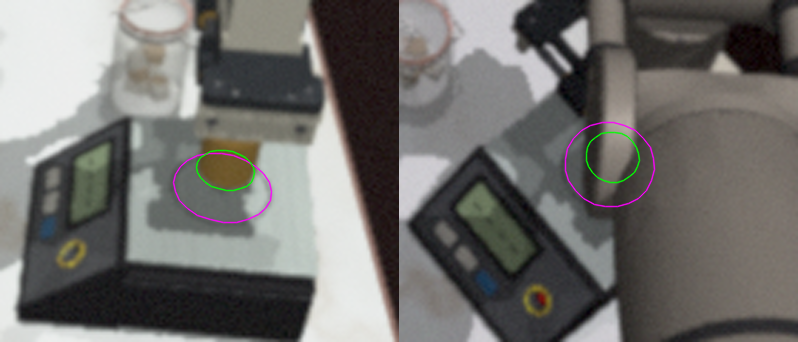

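```bash
python3 -m jog '[[[-0.001,0,0.02],0,1],[[-0.001,0,0.035],0,1],[[-0.001,0,0.045],0,1],[[-0.001,0,0.05],0,1],[[-0.001,0,0.054],0,1],[[-0.001,0,0.054],0,1],[[-0.001,0,0.054],0,1]]'; python3 go.py .615 .051 .1465 129.5
```

```text
time: 9.85
tool_pos: [0.6154, 0.05, 0.3029]
tool_rot: [3.141, 0.0, 2.26]
contact_force: [-1.9, -1.6, -1.0]
opening: 0.0238
grip_force: 25.0
shift [ 0.0025  0.0009 -0.0069] turn -0.0 | yaw 129.5 gp [0.6154 0.05   0.1437] tilt [1.7998e+02 2.0000e-02] t 9.85 q [-0.04  0.6   1.39 -0.    1.15 -0.73] F [-1.9 -1.6 -1. ] op 0.0238 g 25.0
```

```bash
python3 -m jog '[[[0,0,0.001],0,0],[[0,0,0.001],0,0],[[0,0,0.001],0,0],[[0,0,0.001],0,0],[[0,0,-0.05],0,0],[[0,0,-0.15],0,0],[[0,0,-0.3],0,0],[[0,0,-0.3],0,0],[[0,0,-0.3],0,0]]'; python3 go.py .416 .366 .215 129.5; python3 - <<'E'
from h import *
im=cams.read_camera("scene")
print([(d["position"],d["confidence"]) for d in models.pinpoint("check_weight","scene")])
cv2.imwrite("pics/ov4.png",crop(im,"scene",(330,130,450,275),4,[(circ([.615,.051,.080],.036),(255,0,255)),(circ([.615,.051,.15],.0125),(0,255,0))]))
E
```

```text
time: 10.98
tool_pos: [0.6152, 0.0501, 0.4222]
tool_rot: [-3.141, -0.0, 2.26]
contact_force: [-0.3, -0.9, -0.7]
opening: 0.0919
grip_force: 0.0
shift [0.9261 0.1182 0.1202] turn 0.0 | yaw 129.5 gp [0.6151 0.0501 0.263 ] tilt [-1.7999e+02 -2.0000e-02] t 10.97 q [-0.04  0.5   1.22  0.    1.42 -0.73] F [-0.3 -0.9 -0.7] op 0.0919 g 0.0
[([0.6176, 0.0491, 0.0818], 0.8)]
```

View pics/ov4.png

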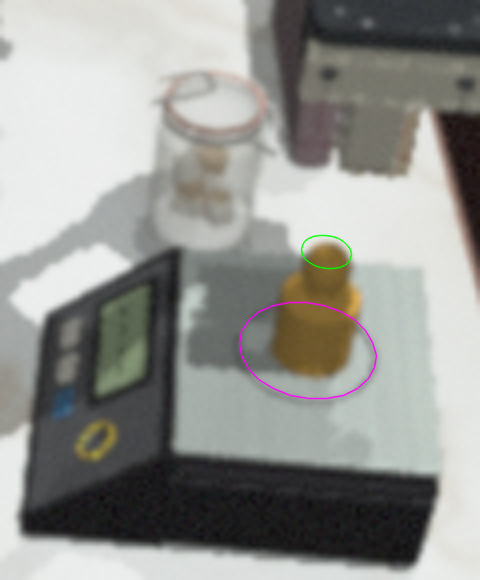

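```bash
python3 -m jog '[[[0.1,0.013,0],0,0],[[0.25,0.032,0],0,0],[[0.4,0.051,0],0,0],[[0.55,0.07,0],0,0],[[0.7,0.09,0.05],0,0],[[0.84,0.107,0.1],0,0],[[0.926,0.118,0.12],0,0],[[0.926,0.118,0.12],0,0],[[0.926,0.118,0.12],0,0]]'; python3 go.py .416 .366 .130 129.5; python3 - <<'E'
from h import *
ims=[]
s=observe();gp=s["tool_pos"]-[0,0,.159]
for c in M:
    im=cams.read_camera(c);u=proj(c,[[.416,.366,.14]])[0].astype(int)
    b=(u[0]-57,u[1]-57,u[0]+57,u[1]+57)
    ims.append(crop(im,c,b,3.5,[(circ([.416,.366,.17],.005),(255,0,255)),([gp,[gp[0],gp[1],.07]],(0,255,0))]))
cv2.imwrite("pics/ov5.png",np.hstack(ims))
E
```

```text
time: 12.2
tool_pos: [0.4164, 0.3655, 0.3739]
tool_rot: [-3.14, 0.0, 2.26]
contact_force: [-0.2, -0.3, 0.5]
opening: 0.0918
grip_force: 0.0
shift [1.600e-03 2.000e-04 2.117e-01] turn 0.0001 | yaw 129.51 gp [0.4163 0.3654 0.2147] tilt [-1.7992e+02  2.0000e-02] t 12.2 q [ 0.58  0.42  1.49 -0.    1.23 -0.11] F [-0.2 -0.3  0.5] op 0.0918 g 0.0
```

View pics/ov5.png

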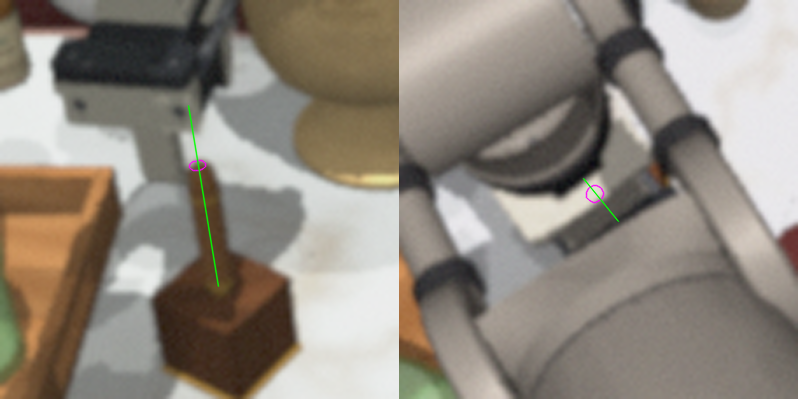

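```bash
python3 -m jog '[[[-0.002,0,0.1],0,0],[[-0.002,0,0.18],0,0],[[-0.002,0,0.2117],0,0],[[-0.002,0,0.2117],0,0],[[-0.002,0,0.2117],0,1],[[-0.002,0,0.2117],0,1],[[-0.002,0,0.2117],0,1],[[-0.002,0,0.2117],0,1],[[-0.002,0,0.2117],0,1],[[-0.002,0,0.2117],0,1],[[-0.002,0,0.2117],0,1],[[-0.002,0,0.2117],0,1]]' 8; python3 go.py .416 .366 .130 129.5
```

```text
time: 13.8
tool_pos: [0.4167, 0.3654, 0.2899]
tool_rot: [3.141, -0.0, 2.26]
contact_force: [1.0, 0.6, -0.0]
opening: 0.0201
grip_force: 8.0
shift [ 0.0024 -0.0004  0.0017] turn 0.0 | yaw 129.51 gp [0.4168 0.3654 0.1307] tilt [179.98  -0.  ] t 13.8 q [ 0.58  0.51  1.6   0.    1.03 -0.11] F [ 1.   0.6 -0. ] op 0.0201 g 8.0
```

```bash
python3 -m jog '[[[0,0,-0.05],0,1],[[0.001,0,-0.096],0,1],[[0.001,0,-0.096],0,1],[[0.027,0,-0.095],0,1],[[0.054,0,-0.091],0,1],[[0.078,0,-0.0975],0,1],[[0.103,0,-0.0995],0,1],[[0.127,0,-0.0965],0,1],[[0.15,0,-0.089],0,1],[[0.169,0,-0.082],0,1],[[0.185,0,-0.072],0,1],[[0.185,0,-0.072],0,1]]' 6; python3 go.py .47 .155 .25 129.5; python3 - <<'E'
from h import *
ims=[]
s=observe();gp=s["tool_pos"]-[0,0,.159];t=np.radians(38);y=np.radians(129.5)
tip=gp-.125*np.array([np.sin(t)*np.cos(y),np.sin(t)*np.sin(y),np.cos(t)]);print(tip)
for c in M:
    im=cams.read_camera(c);u=proj(c,[[.40,.38,.12]])[0].astype(int)
    b=(u[0]-57,u[1]-57,u[0]+57,u[1]+57)
    ims.append(crop(im,c,b,3.5,[([gp,tip],(0,255,0))]))
cv2.imwrite("pics/ov6.png",np.hstack(ims))
E
```

```text
time: 15.3
tool_pos: [0.3692, 0.4227, 0.3183]
tool_rot: [-3.141, -0.0, 2.261]
contact_force: [-0.3, 0.3, -0.2]
opening: 0.0195
grip_force: 6.0
shift [-0.6765 -0.2319 -0.2273] turn 0.0002 | yaw 129.54 gp [0.3691 0.4227 0.1591] tilt [-1.7997e+02 -1.0000e-02] t 15.3 q [0.72 0.49 1.55 0.   1.11 0.03] F [-0.3  0.3 -0.2] op 0.0195 g 6.0
[0.41818409 0.36333565 0.06081164]
```

View pics/ov6.png

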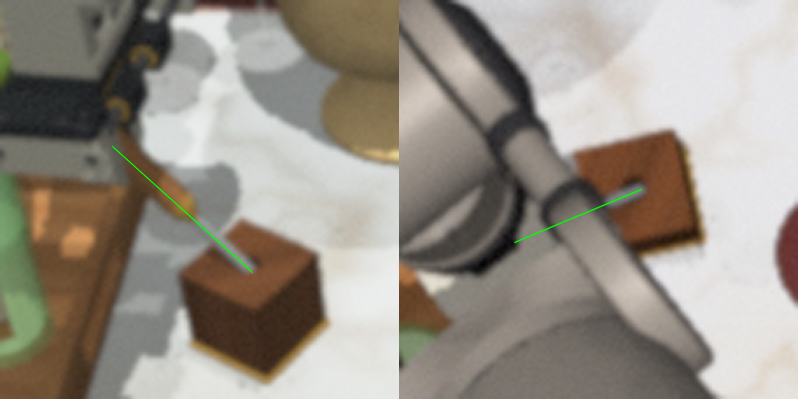

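```bash
python3 -m jog '[[[0,0,0],0,1],[[0,0,0],0,1],[[0,0,0],0,1],[[0.03,0,-0.04],0,1],[[0.03,0,-0.14],0,1],[[0.03,0,-0.22],0,1],[[0.03,0,-0.22],0,1]]' 45; python3 go.py .4518 .1763 .1631 129.5
```

```text
time: 16.27
tool_pos: [0.3622, 0.4318, 0.4093]
tool_rot: [3.136, -0.0, 2.26]
contact_force: [0.4, 0.1, -0.5]
opening: 0.0194
grip_force: 45.0
shift [-0.6355 -0.2348  0.2159] turn 0.0 | yaw 129.5 gp [0.3629 0.4325 0.2501] tilt [ 1.7967e+02 -2.0000e-02] t 16.27 q [0.74 0.41 1.41 0.   1.32 0.05] F [ 0.4  0.1 -0.5] op 0.0194 g 45.0
```

```bash
python3 -m jog '[[[-0.07,-0.026,0],0,1],[[-0.2,-0.073,0],0,1],[[-0.33,-0.12,0],0,1],[[-0.46,-0.17,0.03],0,1],[[-0.57,-0.21,0.1],0,1],[[-0.63,-0.233,0.17],0,1],[[-0.6355,-0.235,0.208],0,1],[[-0.6355,-0.235,0.208],0,1],[[-0.6355,-0.235,0.208],0,1],[[-0.6355,-0.235,0.208],0,1]]'; python3 go.py .4518 .1763 .1631 129.5; python3 - <<'E'
from h import *
ims=[]
s=observe();gp=s["tool_pos"]-[0,0,.159];t=np.radians(38);y=np.radians(129.5)
tip=gp-.125*np.array([np.sin(t)*np.cos(y),np.sin(t)*np.sin(y),np.cos(t)]);print(tip)
y=np.radians(-50.5);d=np.array([.643*np.cos(y),.643*np.sin(y),-.766]);P=np.array([.511,.1045,.0455])
for c in M:
    im=cams.read_camera(c);cv2.imwrite(f"pics/b_{c}.png",im[:,:,::-1]);u=proj(c,[[.5,.11,.06]])[0].astype(int)
    b=(u[0]-33,u[1]-33,u[0]+33,u[1]+33);print(c,b)
    ims.append(crop(im,c,b,6,[([gp,tip],(0,255,0)),(circ(P,.0075,-d),(255,0,255)),([P-.012*d,P],(0,0,255))]))
cv2.imwrite("pics/ov7.png",np.hstack(ims))
E
```

```text
time: 17.52
tool_pos: [0.4511, 0.1762, 0.3241]
tool_rot: [3.14, 0.001, 2.261]
contact_force: [0.5, -0.6, 0.1]
opening: 0.019
grip_force: 45.0
shift [-0.0008  0.0015  0.0044] turn 0.0003 | yaw 129.55 gp [0.4513 0.1762 0.1649] tilt [1.7993e+02 3.0000e-02] t 17.52 q [ 0.21  0.35  1.75  0.    1.03 -0.48] F [ 0.5 -0.6  0.1] op 0.019 g 45.0
[0.50009063 0.11677257 0.06656125]
scene (np.int64(315), np.int64(202), np.int64(381), np.int64(268))
top (np.int64(326), np.int64(153), np.int64(392), np.int64(219))
```

View pics/ov7.png

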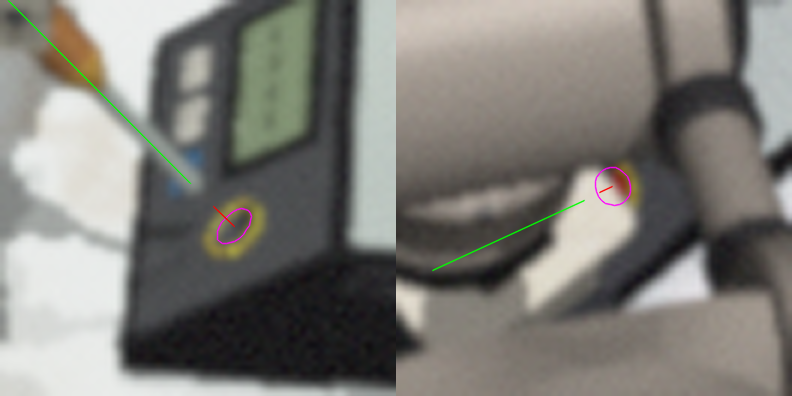

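```bash
python3 - <<'E'
from h import *
y=np.radians(-50.5);d=np.array([.643*np.cos(y),.643*np.sin(y),-.766]);P=np.array([.511,.1045,.046])
for f,c in (("scene0","scene"),("b_scene","scene"),("top0","top")):
    im=cv2.imread(f"pics/{f}.png").astype(float);u=proj(c,P)[0];x0,y0=(u-11).astype(int)
    w=im[y0:y0+22,x0:x0+22];B,G,R=w[...,0],w[...,1],w[...,2];m=np.clip(np.minimum(R,G)-B-25,0,None)
    mask=(m>8).astype(np.uint8);pts=np.argwhere(mask)[:,::-1]+[x0,y0]
    e=cv2.fitEllipse(cv2.convexHull(pts.astype(np.float32)))
    Y,X=np.mgrid[y0:y0+22,x0:x0+22]
    print(f,"pred",u.round(2),"ellipse",np.round(e[0],2),np.round(e[1],1),"centroid",(X*m).sum()/m.sum(),(Y*m).sum()/m.sum())
    dy=proj(c,P+.001*np.array([.77,.636,0]))[0]-u;dx=proj(c,P+.001*np.array([-.636,.772,0]))[0]-u;print(" px/mm tooly",dy.round(2),"toolx",dx.round(2))
# shank tip profile in b_scene
im=cv2.imread("pics/b_scene.png")
o=cv2.resize(im[222:242,334:354],None,fx=30,fy=30,interpolation=cv2.INTER_NEAREST);
t=np.radians(38);yy=np.radians(129.55);gp=observe()["tool_pos"]-[0,0,.159]
ax=np.array([np.sin(t)*np.cos(yy),np.sin(t)*np.sin(yy),np.cos(t)]);tip=gp-.125*ax
for L in ([gp,tip],circ(tip,.004,ax)):
    p=((proj("scene",L)-[334,222]+.5)*30-.5).round().astype(np.int32);cv2.polylines(o,[p.reshape(-1,1,2)],False,(0,255,0),1)
cv2.imwrite("pics/tip.png",o)
E
```

```text
scene0 pred [353.53 239.04] ellipse [353.69 239.66] [ 7.6 11.2] centroid 354.01083815028903 239.85043352601156
 px/mm tooly [ 0.03 -0.35] toolx [-0.47 -0.04]
b_scene pred [353.53 239.04] ellipse [353.65 239.68] [ 7.6 11.4] centroid 354.0148305084746 239.8566384180791
 px/mm tooly [ 0.03 -0.35] toolx [-0.47 -0.04]
top0 pred [361.66 183.51] ellipse [361.16 183.93] [ 9.4 10.4] centroid 361.126400996264 183.6145703611457
 px/mm tooly [-0.27 -0.33] toolx [-0.33  0.26]
```

View pics/tip.png

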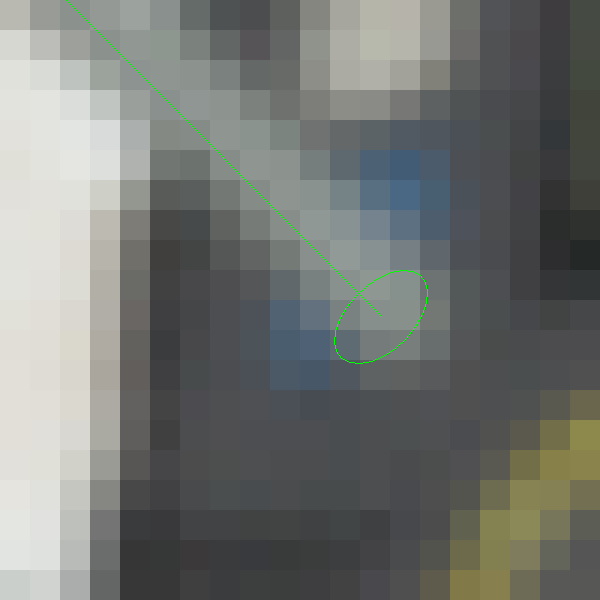

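```bash
python3 go.py .36 .41 .19 129.5; python3 -m jog '[[[0.05,0.01,-0.06],0,1],[[0.2,0.06,-0.07],0,1],[[0.35,0.12,-0.07],0,1],[[0.48,0.18,-0.07],0,1],[[0.58,0.2,-0.07],0,1],[[0.595,0.2,-0.07],0,1],[[0.595,0.2,-0.07],0,1],[[0.595,0.2,-0.07],0,1],[[0.595,0.2,-0.07],0,1],[[0.595,0.2,-0.07],0,1]]'; python3 - <<'E'
from h import *
s=observe();gp=s["tool_pos"]-[0,0,.159];t=np.radians(38);y=s["tool_rot"][2];print(gp,s["tool_rot"])
ax=np.array([np.sin(t)*np.cos(y),np.sin(t)*np.sin(y),np.cos(t)]);tip=gp-.125*ax
rows=[]
Wk=np.array([.6154,.05,.150])
for c in M:
    im=cams.read_camera(c);cv2.imwrite(f"pics/c_{c}.png",im[:,:,::-1]);ims=[]
    for q,L,h,k in ((tip+.02*ax,[([gp,tip],(0,255,0)),(circ(tip,.004,ax),(0,255,0))],15,13),(Wk-[0,0,.025],[(circ(Wk,.0125),(255,0,255)),(circ(Wk-[0,0,.028],.021),(0,255,0)),(circ(Wk-[0,0,.07],.021),(0,255,0))],22,300/34)):
        u=proj(c,q)[0].astype(int);b=(u[0]-h,u[1]-h,u[0]+h,u[1]+h);print(c,b,k)
        ims.append(cv2.resize(crop(im,c,b,390/(2*h),L),(390,300)) if 0 else crop(im,c,b,298/(2*h),L))
    rows.append(np.hstack(ims))
cv2.imwrite("pics/ov8.png",np.vstack(rows));print(rows[0].shape)
E
```

```text
shift [ 0.5959  0.1968 -0.063 ] turn 0.0003 | yaw 129.55 gp [0.4513 0.1761 0.1648] tilt [1.7994e+02 3.0000e-02] t 17.62 q [ 0.21  0.35  1.75  0.    1.03 -0.48] F [-0.1  0.5 -0.3] op 0.0189 g 45.0
time: 18.88
tool_pos: [0.362, 0.4096, 0.3516]
tool_rot: [3.141, 0.0, 2.259]
contact_force: [-0.2, 1.1, 0.2]
opening: 0.019
grip_force: 45.0
[0.36196356 0.40964709 0.19260836] [3.14140393e+00 1.53047899e-06 2.25898495e+00]
scene (np.int64(222), np.int64(167), np.int64(252), np.int64(197)) 13
scene (np.int64(387), np.int64(179), np.int64(431), np.int64(223)) 8.823529411764707
top (np.int64(230), np.int64(207), np.int64(260), np.int64(237)) 13
top (np.int64(367), np.int64(107), np.int64(411), np.int64(151)) 8.823529411764707
(298, 596, 3)
```

View pics/ov8.png

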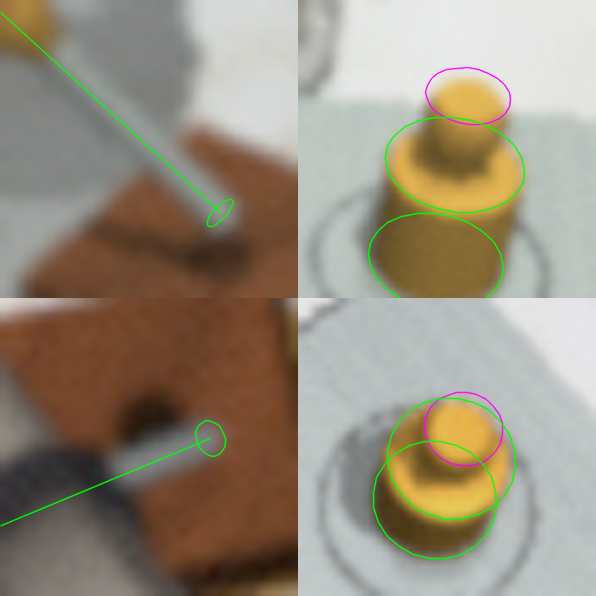

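I have now viewed 11 images, one over the limit of 10, so I'll stop viewing and use only numbers from here. The last picture shows the shank leaning about 39°. The weight at about (465,432) in the lower right panel matches the kinematic prediction in both views, so the camera bias there is small.

```bash
python3 go.py .4541 .1724 .157 129.5; python3 -m jog '[[[-0.07,-0.022,0],0,1],[[-0.2,-0.066,0],0,1],[[-0.34,-0.115,0],0,1],[[-0.47,-0.16,0.0],0,1],[[-0.57,-0.2,0.02],0,1],[[-0.6,-0.206,0.06],0,1],[[-0.604,-0.207,0.085],0,1],[[-0.604,-0.207,0.085],0,1],[[-0.604,-0.207,0.085],0,1],[[-0.604,-0.207,0.085],0,1]]'; python3 go.py .4541 .1724 .155 129.5
```

```text
shift [-0.6051 -0.1992  0.0883] turn -0.0002 | yaw 129.46 gp [0.3618 0.4099 0.1924] tilt [179.99  -0.  ] t 18.98 q [0.71 0.43 1.55 0.   1.17 0.02] F [ 0.1  0.  -2.1] op 0.0193 g 45.0
time: 20.23
tool_pos: [0.4512, 0.1718, 0.318]
tool_rot: [3.141, 0.0, 2.261]
contact_force: [0.2, -0.3, -0.2]
opening: 0.0192
grip_force: 45.0
shift [-0.0035  0.0066  0.0094] turn 0.0004 | yaw 129.57 gp [0.4513 0.1718 0.1588] tilt [1.7995e+02 2.0000e-02] t 20.23 q [ 0.2   0.36  1.76  0.    1.02 -0.49] F [ 0.2 -0.3 -0.2] op 0.0192 g 45.0
```

```bash
python3 -m jog '[[[-0.003,0.0066,0.006],0,1],[[-0.0035,0.0066,0.009],0,1],[[-0.0035,0.0066,0.009],0,1],[[-0.0035,0.0066,0.009],0,1]]'; python3 go.py .4541 .1724 .155 129.5;  python3 - <<'E'
from h import *
from scipy.ndimage import map_coordinates as mc
s=observe();gp=s["tool_pos"]-[0,0,.159];y=s["tool_rot"][2];im=cams.read_camera("scene").astype(float).mean(2)
for t in (38,39,40):
    a=np.radians(t);ax=np.array([np.sin(a)*np.cos(y),np.sin(a)*np.sin(y),np.cos(a)]);tip=gp-.1255*ax
    q=proj("scene",[tip,tip+.03*ax]);d=(q[1]-q[0])/np.linalg.norm(q[1]-q[0]);n=np.array([-d[1],d[0]])
    out=[]
    for f in (.1,.3,.5,.7,.9):
        c=q[0]+f*(q[1]-q[0]);r=np.arange(-5,5.01,.5);p=c+r[:,None]*n
        v=mc(im,[p[:,1],p[:,0]],order=1)
        out.append(v[::2].astype(int).tolist())
    print(t,"tip px",q[0].round(1),"n",n.round(2));
    if t==39:print(*out,sep="\n")
    c=q[0]-np.arange(-4,5)[:,None]*d;print(" along",mc(im,[c[:,1],c[:,0]],order=1).astype(int))
E
```

```text
time: 20.72
tool_pos: [0.4542, 0.1717, 0.3139]
tool_rot: [-3.142, -0.0, 2.26]
contact_force: [-0.4, -0.6, -0.5]
opening: 0.0188
grip_force: 45.0
shift [ 0.0014  0.0009 -0.0008] turn 0.0 | yaw 129.5 gp [0.4542 0.1717 0.1547] tilt [-1.8e+02 -1.0e-02] t 20.73 q [ 0.2   0.37  1.76  0.    1.01 -0.49] F [-0.4 -0.6 -0.5] op 0.0188 g 45.0
38 tip px [348.7 235.8] n [ 0.71 -0.71]
 along [141 141 141 142 137 124 110 113 117]
39 tip px [349.5 235.5] n [ 0.7  -0.72]
[73, 78, 90, 115, 139, 137, 116, 90, 75, 65, 51]
[77, 79, 89, 114, 137, 144, 122, 97, 82, 77, 72]
[78, 81, 90, 112, 137, 146, 131, 110, 98, 93, 85]
[71, 75, 84, 105, 132, 145, 136, 110, 95, 92, 90]
[91, 65, 75, 99, 130, 150, 135, 109, 102, 128, 157]
 along [142 141 140 138 129 116 108 113 108]
40 tip px [350.3 235.1] n [ 0.69 -0.73]
 along [128 128 122 118 111  99 106 112  98]
```

```bash
python3 -m jog '[[[-0.006,0.001,0.007],0,1],[[-0.012,0.001,0.0145],0,1],[[-0.018,0.001,0.022],0,1],[[-0.024,0.001,0.029],0,1],[[-0.03,0.001,0.0365],0,1],[[-0.036,0.001,0.0435],0,1],[[-0.036,0.001,0.0435],0,1]]'; python3 go.py .4631 .161 .1365 129.5
```

```text
time: 21.65
tool_pos: [0.4637, 0.1608, 0.2963]
tool_rot: [-3.141, -0.0, 2.26]
contact_force: [-0.3, -0.5, -1.0]
opening: 0.0192
grip_force: 45.0
shift [ 0.0015 -0.0008  0.0014] turn -0.0001 | yaw 129.49 gp [0.4637 0.1608 0.1371] tilt [-1.7998e+02 -1.0000e-02] t 21.65 q [ 0.18  0.4   1.77  0.    0.97 -0.51] F [-0.3 -0.5 -1. ] op 0.0192 g 45.0
```

```bash
python3 -m jog '[[[-0.004,0,0.0048],0,1],[[-0.008,0,0.0096],0,1],[[-0.0129,0,0.0153],0,1],[[-0.0129,0,0.0153],0,1],[[-0.0129,0,0.0153],0,1]]' 60; python3 go.py .4631 .161 .1365 129.5
```

```text
time: 22.28
tool_pos: [0.4668, 0.1572, 0.2907]
tool_rot: [3.141, -0.001, 2.26]
contact_force: [-2.9, 3.4, 4.9]
opening: 0.019
grip_force: 60.0
shift [ 0.0132 -0.0011 -0.0124] turn 0.0 | yaw 129.5 gp [0.4668 0.1574 0.1315] tilt [ 1.7996e+02 -4.0000e-02] t 22.27 q [ 0.17  0.41  1.77  0.    0.96 -0.52] F [-2.9  3.4  4.9] op 0.019 g 60.0
```

```bash
python3 -m jog '[[[-0.0016,0,0.002],0,1],[[-0.0016,0,0.002],0,1],[[-0.0016,0,0.002],0,1],[[-0.0016,0,0.002],0,1],[[-0.0016,0,0.002],0,1],[[-0.0016,0,0.002],0,1],[[-0.0016,0,0.002],0,1],[[-0.0016,0,0.002],0,1],[[-0.0016,0,0.002],0,1],[[-0.0016,0,0.002],0,1],[[-0.0016,0,0.002],0,1],[[-0.0016,0,0.002],0,1]]'; python3 go.py .4631 .161 .1365 129.5
```

```text
time: 23.78
tool_pos: [0.467, 0.1571, 0.2905]
tool_rot: [3.14, -0.001, 2.26]
contact_force: [-5.5, 5.2, 10.2]
opening: 0.0191
grip_force: 60.0
shift [ 0.0137 -0.0013 -0.0129] turn -0.0 | yaw 129.5 gp [0.467  0.1574 0.1313] tilt [ 1.7993e+02 -8.0000e-02] t 23.77 q [ 0.17  0.41  1.77  0.    0.96 -0.52] F [-5.5  5.2 10.2] op 0.0191 g 60.0
```

```bash
python3 -m jog '[[[0,0,0],0,1],[[0,0,0],0,1],[[0,0,0],0,1],[[0,0,0],0,1],[[0.008,0,-0.0096],0,1],[[0.02,0,-0.024],0,1],[[0.036,0,-0.043],0,1],[[0.056,0,-0.067],0,1],[[0.07,0,-0.12],0,1],[[0.07,0,-0.15],0,1],[[0.07,0,-0.15],0,1],[[0.07,0,-0.15],0,1]]'; python3 go.py .3691 .4227 .190 129.5; python3 - <<'E'
from h import *
im=cams.read_camera("scene").astype(float).mean(2)
from scipy.ndimage import map_coordinates as mc
s=observe();gp=s["tool_pos"]-[0,0,.159];y=s["tool_rot"][2]
for L in (.1205,.1255):
    a=np.radians(39);ax=np.array([np.sin(a)*np.cos(y),np.sin(a)*np.sin(y),np.cos(a)]);tip=gp-L*ax
    q=proj("scene",[tip,tip+.04*ax]);d=(q[1]-q[0])/np.linalg.norm(q[1]-q[0]);n=np.array([-d[1],d[0]])
    for f in (.1,.5,.9):
        c=q[0]+f*(q[1]-q[0]);r=np.arange(-5,6);p=c+r[:,None]*n
        print(mc(im,[p[:,1],p[:,0]],order=1).astype(int))
    c=q[0]-np.arange(-5,8)[:,None]*d;print(" along",mc(im,[c[:,1],c[:,0]],order=1).astype(int))
E
```

```text
time: 25.28
tool_pos: [0.4494, 0.1779, 0.3491]
tool_rot: [-3.141, -0.0, 2.26]
contact_force: [-0.1, -0.5, -0.2]
opening: 0.0186
grip_force: 60.0
shift [ 6.000e-01  2.343e-01 -3.000e-04] turn -0.0 | yaw 129.49 gp [0.4493 0.1779 0.1899] tilt [-1.7996e+02 -2.0000e-02] t 25.27 q [ 0.22  0.32  1.72  0.    1.1  -0.47] F [-0.1 -0.5 -0.2] op 0.0186 g 60.0
[ 67  73  87 114 139 152 153 152 149 139 128]
[233 229 207 161 140 148 135 105  78  69  73]
[234 232 217 171 144 153 179 215 231 236 235]
 along [142 143 147 149 153 155 156 148 127  95  82  77  73]
[ 78  79  91 118 141 155 163 170 166 159 141]
[230 220 192 152 141 144 129  93  79  86 102]
[234 232 214 171 141 153 181 212 229 228 217]
 along [147 150 153 155 156 148 125  94  81  77  73  67  58]
```

```bash
python3 go.py .3596 .4343 .200 129.5; python3 -m jog '[[[0.07,0.027,-0.03],0,1],[[0.2,0.078,-0.06],0,1],[[0.33,0.128,-0.06],0,1],[[0.46,0.18,-0.06],0,1],[[0.57,0.225,-0.06],0,1],[[0.63,0.237,-0.04],0,1],[[0.6375,0.2376,-0.027],0,1],[[0.6375,0.2376,-0.027],0,1],[[0.6375,0.2376,-0.027],0,1],[[0.6375,0.2376,-0.027],0,1]]'; python3 go.py .3621 .4313 .1755 129.5
```

```text
shift [ 0.6377  0.2343 -0.0256] turn -0.0001 | yaw 129.49 gp [0.4493 0.1778 0.1897] tilt [-1.7994e+02 -3.0000e-02] t 25.32 q [ 0.22  0.32  1.72  0.    1.1  -0.47] F [-0.2 -0.7 -0. ] op 0.0189 g 60.0
time: 26.58
tool_pos: [0.3613, 0.4345, 0.3608]
tool_rot: [3.141, 0.0, 2.259]
contact_force: [-0.6, 0.2, -0.7]
opening: 0.0183
grip_force: 60.0
shift [-0.0076 -0.0036  0.0652] turn -0.0004 | yaw 129.43 gp [0.3614 0.4346 0.2016] tilt [179.96   0.  ] t 26.57 q [ 0.74  0.45  1.48 -0.    1.21  0.05] F [-0.6  0.2 -0.7] op 0.0183 g 60.0
```

```bash
python3 -m jog '[[[-0.003,-0.0036,0.03],-0.0004,1],[[-0.0057,-0.0052,0.067],-0.0004,1],[[-0.0057,-0.0052,0.067],-0.0004,1],[[-0.0057,-0.0052,0.067],-0.0004,1]]'; python3 go.py .3691 .4227 .1591 129.5
```

```text
time: 27.08
tool_pos: [0.3606, 0.4322, 0.3334]
tool_rot: [-3.141, -0.0, 2.261]
contact_force: [0.1, 0.7, -0.3]
opening: 0.0185
grip_force: 60.0
shift [-0.0319  0.0012  0.0379] turn 0.0004 | yaw 129.57 gp [0.3606 0.4322 0.1742] tilt [-179.99   -0.  ] t 27.07 q [0.74 0.47 1.52 0.   1.14 0.05] F [ 0.1  0.7 -0.3] op 0.0185 g 60.0
```

```bash
python3 -m jog '[[[-0.01,0,0.012],0,1],[[-0.02,0,0.024],0,1],[[-0.0315,0,0.0375],0,1],[[-0.0315,0,0.0375],0,1],[[-0.0315,0,0.0375],0,1]]'; python3 go.py .3691 .4227 .1591 129.5
```

```text
time: 27.7
tool_pos: [0.3687, 0.4223, 0.3185]
tool_rot: [-3.141, 0.0, 2.261]
contact_force: [0.5, -1.0, -0.7]
opening: 0.0191
grip_force: 60.0
shift [0.0001 0.0014 0.0005] turn 0.0003 | yaw 129.56 gp [0.3687 0.4223 0.1593] tilt [-1.7999e+02  1.0000e-02] t 27.7 q [ 0.72  0.49  1.55 -0.    1.11  0.03] F [ 0.5 -1.  -0.7] op 0.0191 g 60.0
```

```bash
python3 -m jog '[[[0,0,0],0,1],[[0,0,0],0,1],[[-0.022,0,-0.0095],0,1],[[-0.0425,0,-0.0175],0,1],[[-0.0675,0,-0.025],0,1],[[-0.095,0,-0.0275],0,1],[[-0.12,0,-0.025],0,1],[[-0.145,0,-0.02],0,1],[[-0.17,0,-0.0175],0,1],[[-0.19,0,-0.0175],0,1],[[-0.19,0,-0.0175],0,1],[[-0.184,0,-0.01],0,1]]' 7; python3 go.py .4168 .3654 .132 129.5; python3 - <<'E'
from h import *
from scipy.ndimage import map_coordinates as mc
s=observe();gp=s["tool_pos"]-[0,0,.159];im=cams.read_camera("scene");cv2.imwrite("pics/d_scene.png",im[:,:,::-1]);g=im.astype(float)
for z in (.115,.11,.10,.09,.08,.074):
    u=proj("scene",[gp[0],gp[1],z])[0];x=u[0]+np.arange(-9,10);print(round(z,3),u.round(1),mc(g[...,0],[x*0+u[1],x],order=1).astype(int))
for c in M: print(c,[(np.round(r["position"],4),round(r["confidence"],2)) for r in models.pinpoint("stylus",c)])
E
```

```text
time: 29.2
tool_pos: [0.4154, 0.3657, 0.3226]
tool_rot: [3.141, 0.0, 2.261]
contact_force: [0.2, -0.8, -1.5]
opening: 0.0194
grip_force: 7.0
shift [-0.0027  0.0022  0.0784] turn 0.0003 | yaw 129.56 gp [0.4155 0.3657 0.1634] tilt [1.7999e+02 1.0000e-02] t 29.2 q [ 0.58  0.47  1.56 -0.    1.11 -0.11] F [ 0.2 -0.8 -1.5] op 0.0194 g 7.0
0.115 [240.  176.6] [129 128 127 125 114  99  90  86  87  86  84  82  80  86 110 124 131 131
 130]
0.11 [240.3 178.3] [130 129 128 126 118 105  92  88  88  87  85  83  83  92 113 128 130 129
 129]
0.1 [240.9 181.7] [131 131 131 130 125 114 103 100 100  99  97  91  87  86  90  96  98 103
 110]
0.09 [241.5 185. ] [126 115 100  85  76  75  75  78  83  86  83  79  78  80  79  73  68  68
  68]
0.08 [242.  188.3] [72 67 64 67 67 68 68 71 77 85 84 74 63 64 62 63 64 65 64]
0.074 [242.4 190.3] [67 67 66 66 64 64 65 69 78 84 80 70 61 61 61 61 63 64 67]
scene [(array([0.4205, 0.3684, 0.038 ]), 0.71)]
top [(array([0.4148, 0.3504, 0.0943]), 0.44)]
```

```bash
python3 -m jog '[[[-0.002,0.001,0.015],0,1],[[-0.0027,0.002,0.03],0,1],[[-0.0027,0.002,0.045],0,1],[[-0.0027,0.002,0.06],0,1],[[-0.0027,0.002,0.073],0,1],[[-0.0027,0.002,0.073],0,1],[[-0.0027,0.002,0.073],0,1]]'; python3 go.py .4168 .3654 .132 129.5
```

```text
time: 30.22
tool_pos: [0.4168, 0.3654, 0.2935]
tool_rot: [3.141, 0.0, 2.262]
contact_force: [-0.6, -0.1, -1.2]
opening: 0.02
grip_force: 7.0
shift [-0.     -0.0001  0.0058] turn 0.0004 | yaw 129.58 gp [0.4169 0.3655 0.1343] tilt [179.98   0.  ] t 30.23 q [ 0.58  0.51  1.6   0.    1.04 -0.11] F [-0.6 -0.1 -1.2] op 0.02 g 7.0
```

```bash
python3 -m jog '[[[0,0,0.004],0,1],[[0,0,0.007],0,1],[[0,0,0.007],0,1],[[0,0,0.007],0,0.7],[[0,0,0.007],0,0.7],[[0,0,0.007],0,0.4],[[0,0,0.007],0,0],[[0,0,0.007],0,0],[[0,0,0.007],0,0],[[0,0,-0.1],0,0],[[0,0,-0.25],0,0],[[0,0,-0.4],0,0]]'; python3 -m jog '[[[0,0,-0.1],0,0],[[0,0,-0.1],0,0],[[0,0,-0.1],0,0]]'; python3 - <<'E'
from h import *
from scipy.ndimage import map_coordinates as mc
im=cams.read_camera("scene");g=im.astype(float)
for z in (.165,.15,.13,.11,.10,.09,.08,.074):
    u=proj("scene",[.4168,.3654,z])[0];x=u[0]+np.arange(-9,10);print(round(z,3),u.round(1),mc(g[...,0],[x*0+u[1],x],order=1).astype(int))
cams.read_camera("top")
for n in("stylus","check_weight","stand"):
  for c in M: print(n,c,[(np.round(r["position"],4),round(r["confidence"],2)) for r in models.pinpoint(n,c)])
s=observe();print(s["time"],s["tool_pos"],s["opening"],s["contact_force"])
E
```

```text
time: 31.72
tool_pos: [0.4165, 0.3652, 0.455]
tool_rot: [-3.141, -0.0, 2.261]
contact_force: [1.2, 0.2, 0.6]
opening: 0.0904
grip_force: 0.0
time: 32.1
tool_pos: [0.4166, 0.3653, 0.4923]
tool_rot: [-3.14, -0.0, 2.262]
contact_force: [-0.1, 0.0, -0.5]
opening: 0.0917
grip_force: 0.0
0.165 [237.6 158.6] [157 155 144 134 125 117 105  98  97  98  96  91  88  93 107 119 124 124
 124]
0.15 [238.6 164.1] [157 151 139 128 118 101  89  86  86  87  87  83  80  86 102 118 126 128
 128]
0.13 [239.7 171.2] [128 128 129 126 119 103  90  84  85  86  86  83  82  85 100 118 125 126
 126]
0.11 [240.9 178.1] [128 129 130 127 119 105  90  86  85  88  87  83  84  88 106 122 129 129
 131]
0.1 [241.5 181.5] [131 130 129 128 120 106  99 102 105 103  98  94  91  88  88  95 107 117
 122]
0.09 [242.  184.8] [120 109  96  80  74  82  97 104 107 108 104  99  95  89  88 101 107 114
 120]
0.08 [242.6 188.1] [ 68  66  68  69  72  82  96 104 107 105 103 101  96  90  94 104 112 113
 111]
0.074 [242.9 190. ] [ 77  76  79  79  86  93 101 104 108 109 108 104  99  91  96 105 109 109
 111]
stylus scene []
stylus top []
check_weight scene [(array([0.6166, 0.0494, 0.0792]), 0.61)]
check_weight top []
stand scene [(array([ 0.4128,  0.3682, -0.0056]), 0.82)]
stand top []
32.5 [0.41681314 0.36541257 0.49288174] 0.09197222608601158 [ 0.08559715 -0.7729186   0.33709917]
```

```bash
python3 -c "
from cell import robot
print(robot.hand_in())"
```

```text
the job is handed in; nothing more can be done
None
```

The job is handed in with no verdict reported: the weight stands in the ring, the button was held at its stop for over 1 s, and the stylus is back upright and released in its block, but I viewed 11 pictures, one over the limit of 10.

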